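# Dust the order card and hold a spring clip open around its edge

### The job

Blow the dust off the order card: press the red cap of the air canister fully down and let it spring back up. Then pick up the orange spring clip by its handles, squeeze it wide open and hold it up with its jaws gaping around the card's red-marked upright edge, about half-way up, the edge well inside the mouth and not touched by the clip, so that a packing slip can be slid in. Finish while still holding it open there; do not shift or upset the crockery or the tape roll.

Things in the scene. Friction and masses are not known exactly. Their poses are not given: they have to be found in the camera images.
- nozzle_top (a point): centre of the flat top of the red sprung cap (32 mm across, 20 mm tall) on an upright blue canister (53 mm across) bolted to the table; the cap's top stands 180 mm above the table. Press straight down.
- nozzle (a joint): travel of the cap in m: 0 up, 0.006 fully down. Its spring pushes back with 1 N at the start and 4 N fully down, and raises the cap by itself.
- clip_grip (a point): where to grip the clip: midway between its two handles, 15 mm above its underside. x runs along the clip from handles to jaws, y is the way the handles close and the jaws gape, z is up. Handles: flat, 28 mm high, from the hinge pin (at x = +36 mm) back to x = -26 mm. At rest they form a V, 42 mm over their outer faces here, 54 mm at the rear; fully squeezed they are parallel, 26 mm over all.
- clip_mouth (a point): middle of the clip's mouth, between the two jaw tips with black pads, 94 mm ahead of clip_grip along x (58 mm ahead of the hinge pin), same axes and height. Fully open, the jaws gape about 25 mm here and narrow to about 20 mm at 28 mm behind the tips; the hinge pin closes the mouth 51 mm behind the tips.
- clip_jaw (a joint): angle of one jaw in rad: 0 shut (as the clip lies), 0.22 fully open at a stop; the other opens equally. Squeezing the handles opens it, the spring shuts it. The squeeze takes about 2 N a side to begin and 6 N fully open; a grip of 20 to 40 N is fine.
- clip: the orange spring clip, like a large clothes peg, loose, lying on its side on the table: 121 mm long, 30 mm high, 65 g. Origin under its hinge pin, axes as clip_grip.
- card_edge (a point): middle of the red-marked upright edge of a rigid white card, 3 mm thick, 120 mm long, standing 30 to 117 mm above the table; this point is 73.5 mm up. The card lies along y; +y points from this edge into the card (open air on the -y side); x is square to its face; z up. The clip's x must point along this +y to gape around the edge.
- card_stand: the card with its fixed stand; origin on the table under the card's middle, 60 mm from card_edge along +y, same axes. The foot is 70 x 80 mm, 16 mm high, with a clamping block up to 38 mm high reaching 25 mm to either side of the middle along y; nothing but the card reaches its edge.
- saucers: stack of five white saucers, 136 mm across, 52 mm high, loose; origin at the underside's centre. Leave alone.
- cup: white cup, 84 mm across, 65 mm high, loose on top of the saucers; origin at its underside. Leave alone.
- bowl: blue bowl, 110 mm across, 50 mm high, loose; origin at its underside. Leave alone.
- tape: yellow roll of tape lying flat, 70 mm across, 24 mm high, loose; origin at its underside. Leave alone.
There are look-alikes about, which are no part of the job. There is more than one size of the clip; the job needs the largest.

How it is judged:
By the outcome, as a careful person would: the job done as asked, in the order asked, and still so for the second after the job is handed in, while the arm keeps its last pose, push and grip.
It also fails if it takes over 50 s, if anything falls off the work surface, if the arm or the gripper's body presses on something with over 40 N, if the wrist force passes 120 N, or if a joint passes its speed limit or range.

### The arm

A 6-joint arm with a two-finger parallel gripper is mounted at the origin on the work surface. World frame = base frame: x ahead of the robot, y to its left, z up, the work surface at z = 0. Lengths are in m, angles in degrees, forces in N, time in s.
With the tool pointing down it reaches from about 0.35 to 0.875 m from the base axis. Payload 4.2 kg.
Tool frame: the origin (TCP) lies where the fingers leave the gripper's body, on its centre line; the fingertips stand 70 mm ahead of it and the grasp point (between the pads) lies 51 mm ahead of it; z points along the fingers, y is the direction in which the jaws open and shut (so a half turn about z gives the same grasp; the last joint's range is limited). The gripper opens to 87 mm and grips with 3 to 60 N. Pads are 19 mm wide; open, the fingers measure 117 mm over their backs; the gripper's body (75 mm by 190 mm) begins 51 mm behind the grasp point.
Start: joints at [-60.012, 22.042, 0.453, 0, -68.411, -14.817], TCP at [0.164, -0.603, 0.292] pointing down, gripper open.
Joint ranges: [-179.83, 179.83], [-69.29, 118.12], [-61.27, 80.66], [-181.25, 117.63], [-171.15, -9.14], [-177.46, 177.46]. Speed limits (degrees/s): [159.86, 159.86, 180, 180, 180, 180].

### API

Orientations are given as a 3x3 rotation matrix whose columns are the frame's x, y, z axes.
In Python, from station import sense, cams, job gives the robot as it stands. The module is installed in compiled form; this text tells all that it offers.
- The arm moves only by the shell command python3 -m handwheel 'ROWS'. ROWS is JSON, a list of rows, each a list of 5 numbers: the shift along the tool's x, y, z in cm, then the turn about the tool's z in degrees, then the opening, from 0 (shut) to 1 (fully open). A call has 1 to 10 rows; each row shifts and turns the commanded pose from where the row before left it, along the tool's axes as they then stand; what a row does not reach is not made up. A row lasts 1/8 s, in which the tool goes at most 62.5 mm and 10.7 degrees, less where a joint would pass 70% of its speed; a pose out of reach is approached as far as the arm can. A call with a gripper value outside its range is refused whole. The fingers move at their own pace and stop on an object; the grip force is fixed at half the most. Time passes only in rows, so rows that do not move let the fingers close. It gives the time, the measured TCP pose, the force and the opening at its end, in the units of the state.
- sense(): the state, without advancing time (a new reading comes with each control period).
- cams.capture(name): name is "scene" or "top"; returns the picture (400x640x3 uint8, red, green, blue); there is no depth.
- cams.camera_params(name): a dict with "fx", "fy", "cx", "cy" (pixels), "k1" (the pictures are not rectified: a ray, as slopes to the right and down, at radius r is drawn at 1 + k1 r^2 times it, then the intrinsics apply), "origin" and "rotation" of the camera in the world. Camera axes: x right, y down, z forward; pixel columns grow to the right and rows downward; lengths in m; the calibration is good to about 2 mm. A picture is of the moment at which its call begins. camera_params takes no time and is no camera call.
- job.finish_job(): hands the job in, once; it reports no verdict.
The state is a dict: "time_s": time; "joints": joint angles; "joint_velocities": joint speeds; "effort": joint torques, N m; "tcp_pos": TCP position; "ee_rot": TCP orientation; "wrist_force": force on the tool from outside, world axes, zero at the start; "moment": the same for the moment, N m; "gripper_width": opening from 0.0 (shut) to 1.0 (fully open).
Only numpy, scipy, OpenCV 4.12 (cv2) and the standard library are available. Lean on these libraries where they do the work, as an engineer would, in place of code of your own. Each camera call takes 0.05 s, during which the arm holds its last target. There are 200 camera calls.

## Working session

There is one attempt and no reset: what is moved stays moved. The work goes in short steps, Python scripts to look and compute and a shell command to move; the robot and the scene stay as the last step left them, time stands still between calls to the robot, and variables do not carry over. Pictures are saved under pics/ and viewed, about 8 in all and at most 12, crops included, and the job is handed in when it is done.

```bash
mkdir -p pics
cat > h.py <<'E'
import numpy as np, cv2
from station import sense, cams, job
def ray(name,u,v):
    p=cams.camera_params(name); d=np.array([(u-p['cx'])/p['fx'],(v-p['cy'])/p['fy']])
    s=d.copy()
    for _ in range(20): s=d/(1+p['k1']*(s@s))
    R=np.array(p['rotation']); return np.array(p['origin']),R@np.array([s[0],s[1],1])
def at(name,u,v,z):
    o,d=ray(name,u,v); return o+d*(z-o[2])/d[2]
def proj(name,X):
    p=cams.camera_params(name); c=np.array(p['rotation']).T@(np.array(X)-np.array(p['origin']))
    s=c[:2]/c[2]; s=s*(1+p['k1']*(s@s)); return np.array([s[0]*p['fx']+p['cx'],s[1]*p['fy']+p['cy']])
def snap(name,f,crop=None,k=1):
    im=cams.capture(name)[:,:,::-1]; cv2.imwrite('pics/raw_'+f,im)
    if crop: a,b,c,d=crop; im=im[b:d,a:c]
    cv2.imwrite('pics/'+f,cv2.resize(im,None,fx=k,fy=k,interpolation=cv2.INTER_CUBIC))
E
python3 - <<'E'
from h import *
snap('top','t1.png',None,1.25);snap('scene','s1.png',None,1.25)
for n in('top','scene'):print(cams.camera_params(n))
print(sense())
E
```

```text
{'fx': 502.17287944668163, 'fy': 502.17287944668163, 'cx': 323.97485931897097, 'cy': 204.22385002657444, 'k1': -0.1473647033401021, 'origin': array([ 0.19929406, -0.01438834,  1.62220158]), 'rotation': array([[ 3.66779841e-02, -9.77913061e-01,  2.05768729e-01],
       [-9.99327122e-01, -3.59267139e-02,  7.38742725e-03],
       [ 1.68332653e-04, -2.05901227e-01, -9.78572765e-01]])}
{'fx': 390.63854800699414, 'fy': 390.63854800699414, 'cx': 323.4363818845939, 'cy': 192.73953676207614, 'k1': -0.021350869860786246, 'origin': array([ 0.88278226, -0.54327986,  0.93000302]), 'rotation': array([[ 0.81752643,  0.44031209, -0.37118164],
       [ 0.57582755, -0.63456527,  0.51550902],
       [-0.00855413, -0.63517886, -0.77231771]])}
{'time_s': 0.1, 'joints': array([-6.00121971e+01,  2.20858352e+01,  3.88008959e-01, -2.34212846e-02,
       -6.84103948e+01, -1.48156837e+01]), 'joint_velocities': array([ 0.03928173, -0.08786742,  0.22546955,  0.10208365,  0.01986813,
       -0.02047409]), 'effort': array([ 2.05044489e-04, -3.91689205e+01,  1.87936056e+01,  4.23190936e+00,
        1.34950850e-02, -7.52185974e-05]), 'tcp_pos': array([ 0.16347995, -0.60283265,  0.29128198]), 'ee_rot': array([[-9.65183378e-01, -2.61573449e-01, -6.14826637e-04],
       [-2.61574146e-01,  9.65181658e-01,  1.82591502e-03],
       [ 1.15808502e-04,  1.92316558e-03, -9.99998144e-01]]), 'wrist_force': array([-0.8184787 , -0.32855859,  0.26194534]), 'moment': array([0.07344666, 0.08276829, 0.0007351 ]), 'gripper_width': 1.001556042848095}
```

View pics/t1.png

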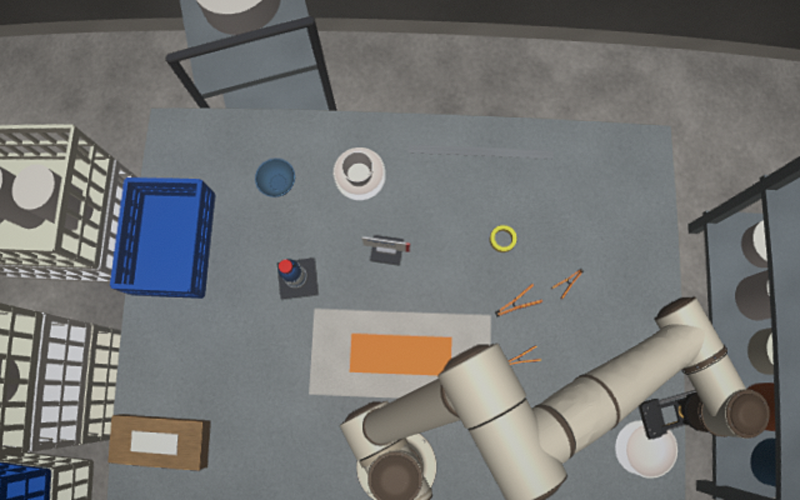

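View pics/s1.png

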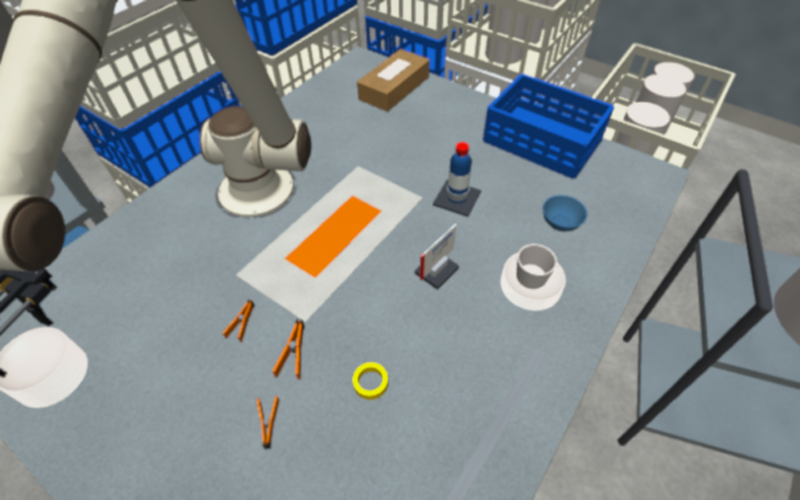

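The pictures show three orange clips, with top-view positions in the 1.25x picture. They are at (518,300), (569,284) and (525,355); the first looks the largest. The red cap is at (286,266), the red card edge at (408,247) and the tape at (503,238). I'll enlarge to confirm the clip.

Run:
```python
from h import *
a=cv2.imread('pics/raw_t1.png');b=cv2.imread('pics/raw_s1.png')
def c(im,x,y,w,h,k):return cv2.resize(im[y:y+h,x:x+w],None,fx=k,fy=k,interpolation=cv2.INTER_CUBIC)
# tiles: top clips, top card, scene clips, scene card ; top nozzle, scene nozzle
r1=np.hstack([c(a,390,205,80,50,5),c(b,210,250,80,50,5)])
r2=np.hstack([c(a,280,180,57,40,7)[:280,:399],c(b,325,175,57,60,7)[:280+0,:399]])
r2=np.hstack([c(a,280,180,50,35,8),c(b,325,175,50,35*1,8)])
cv2.imwrite('pics/c1.png',np.vstack([r1,r2]))
```

```text
(no output)
```

View pics/c1.png

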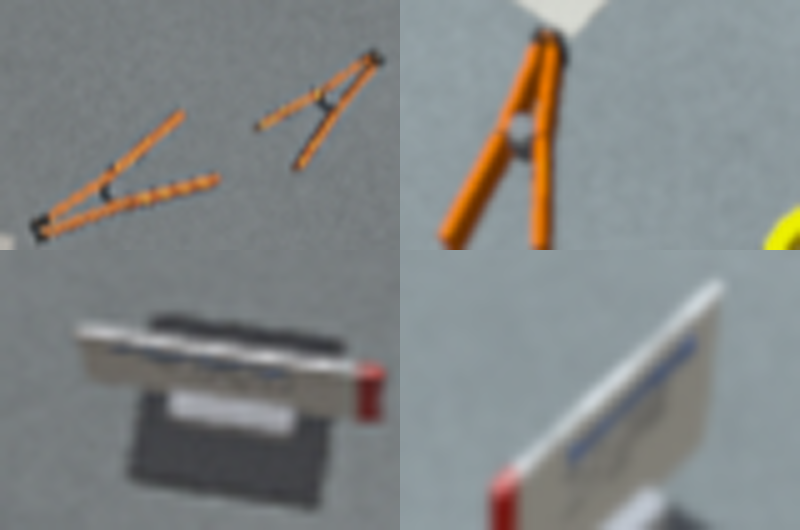

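Clip A (top view, raw pixels: tip about (398,251), handle ends (427,228) and (433,241)) is clearly the longest and fits the description. Next I work out positions.

Run:
```python
from h import *
a=cv2.imread('pics/raw_t1.png');b=cv2.imread('pics/raw_s1.png')
def red(im,x0,y0,x1,y1):
    r=im[y0:y1,x0:x1].astype(int);m=(r[...,2]>150)&(r[...,1]<60)&(r[...,0]<70);v,u=np.nonzero(m);return u.mean()+x0,v.mean()+y0,len(u),u.min()+x0,u.max()+x0,v.min()+y0,v.max()+y0
print(red(a,215,200,245,225),red(b,360,105,380,135))
def tri(p,q):
    o1,d1=ray('top',*p);o2,d2=ray('scene',*q)
    A=np.array([d1,-d2]).T;s=np.linalg.lstsq(A,o2-o1,rcond=None)[0]
    x,y=o1+s[0]*d1,o2+s[1]*d2;return (x+y)/2,np.linalg.norm(x-y)
r=red(a,215,200,245,225);s=red(b,360,105,380,135)
print('nozzle',tri(r[:2],s[:2]),at('top',*r[:2],.175))
f=at('top',290,189.6,.117);e=at('top',326.3,194.1,.117);eb=at('top',326,201.25,.03)
print('card',f,e,eb,np.linalg.norm(f-e),tri((326.3,194.1),(338.1,203.1)),at('scene',338.1,203.1,.117))
t=at('top',398,250.8,.03);h1=at('top',426.6,228,.029);h2=at('top',433.4,241.2,.029);h=(h1+h2)/2
print('clip',t,h1,h2,np.linalg.norm(t-h),np.linalg.norm(h1-h2),np.degrees(np.arctan2(*(t-h)[1::-1])),h+(t-h)/np.linalg.norm(t-h)*.026)
st=sense();print('tooly angle',np.degrees(np.arctan2(st['ee_rot'][1,1],st['ee_rot'][0,1])))
```

```text
(np.float64(226.75), np.float64(212.25), 32, np.int64(223), np.int64(232), np.int64(208), np.int64(217)) (np.float64(369.3829787234043), np.float64(117.25531914893617), 47, np.int64(365), np.int64(373), np.int64(114), np.int64(120))
nozzle (array([0.46635066, 0.28029593, 0.17414532]), np.float64(0.006817054070177312)) [0.46887586 0.2824204  0.175     ]
card [0.55801369 0.10338473 0.117     ] [ 0.54786597 -0.0090059   0.117     ] [ 0.54418651 -0.00857228  0.03      ] 0.11284782126526685 (array([ 0.54635515, -0.00955356,  0.12107107]), np.float64(0.0015361909444934867)) [ 0.54417362 -0.00748672  0.117     ]
clip [ 0.39093352 -0.24408736  0.03      ] [ 0.46802199 -0.33662345  0.029     ] [ 0.42572386 -0.35869584  0.029     ] 0.11771760344313968 0.047710825747997745 118.37348731747285 [ 0.43451773 -0.32478389  0.02922087]
tooly angle 105.16347426712956
```

```bash
python3 -m handwheel '[[0,0,0,-10.3,0.5],[0,0,0,-10.3,0],[0,0,0,-10.3,0],[0,0,0,-10.3,0],[0,0,0,-10.3,0],[0,0,0,-10.3,0],[0,0,0,-10.3,0],[0,0,0,-10.3,0],[0,0,0,-10.3,0],[0,0,0,-10.3,0]]'
cat >> h.py <<'E'
def rel(target,yaw=None):
    "shift in cm along tool axes to put TCP at target; turn about tool z to set tool-y yaw"
    s=sense();R=s['ee_rot'];d=R.T@(np.array(target)-s['tcp_pos'])*100
    a=np.degrees(np.arctan2(R[1,1],R[0,1]));print('t',s['time_s'],'tcp',s['tcp_pos'].round(4),'yaw',a.round(2),'w',s['gripper_width'],'F',s['wrist_force'].round(2));print('  rel',d.round(2), None if yaw is None else ('turn',((a-yaw+180)%360-180).round(2)))
E
python3 -c "
from h import *
rel([.435,-.30,.29],208.4);rel([.468,.281,.29])"
```

```text
time_s: 1.35
tcp_pos: [0.1635, -0.6029, 0.2916]
ee_rot: [[0.477, -0.879, -0.0], [-0.879, -0.477, 0.001], [-0.001, -0.0, -1.0]]
wrist_force: [0.7, 0.1, -0.3]
gripper_width: 0.021
t 1.35 tcp [ 0.1635 -0.6029  0.2916] yaw -151.49 w 0.020531076772681366 F [ 0.72  0.1  -0.34]
  rel [-13.66 -38.31   0.19] ('turn', np.float64(0.11))
t 1.35 tcp [ 0.1635 -0.6029  0.2916] yaw -151.49 w 0.020531076772681366 F [ 0.72  0.1  -0.34]
  rel [-63.14 -68.94   0.26] None
```

```bash
python3 -m handwheel '[[-1.7,-4.8,0,0,0],[-1.7,-4.8,0,0,0],[-1.7,-4.8,0,0,0],[-1.7,-4.8,0,0,0],[-1.7,-4.8,0,0,0],[-1.7,-4.8,0,0,0],[-1.7,-4.8,0,0,0],[-1.7,-4.8,0,0,0],[-4,-2.5,0,0,0],[-4,-2.5,0,0,0]]'
python3 -m handwheel '[[-4.1,-2.5,0,0,0],[-4.1,-2.5,0,0,0],[-4.1,-2.5,0,0,0],[-4.1,-2.5,0,0,0],[-4.1,-2.5,0,0,0],[-4.1,-2.5,0,0,0],[-4.1,-2.5,0,0,0],[-4.1,-2.5,0,0,0],[-4.1,-2.5,0,0,0],[0,0,0,0,0]]'
python3 - <<'E'
from h import *
rel([.468,.281,.27],208.4)
snap('scene','n.png',(300,40,440,140),4);snap('top','n2.png',(180,170,280,240),4)
a=cv2.imread('pics/n.png');b=cv2.imread('pics/n2.png');o=np.zeros((680,560,3),np.uint8);o[:400,:]=a;o[400:,:400]=b;cv2.imwrite('pics/n3.png',o[:600])
print(proj('scene',sense()['tcp_pos']-[0,0,.07]),proj('top',sense()['tcp_pos']-[0,0,.07]))
E
```

```text
time_s: 2.6
tcp_pos: [0.4443, -0.2063, 0.2916]
ee_rot: [[0.472, -0.882, -0.001], [-0.882, -0.472, 0.0], [-0.001, 0.001, -1.0]]
wrist_force: [-0.1, 0.0, 0.1]
gripper_width: 0.001
time_s: 3.85
tcp_pos: [0.4683, 0.2263, 0.2914]
ee_rot: [[0.475, -0.88, -0.001], [-0.88, -0.475, -0.0], [0.0, 0.001, -1.0]]
wrist_force: [-0.3, -0.4, -0.3]
gripper_width: 0.002
t 3.85 tcp [0.4683 0.2263 0.2914] yaw -151.63 w 0.002408331457330345 F [-0.28 -0.4  -0.25]
  rel [-4.83 -2.58  2.14] ('turn', np.float64(-0.03))
[362.08078094 114.64839807] [243.9399334  210.23319495]
```

View pics/n3.png

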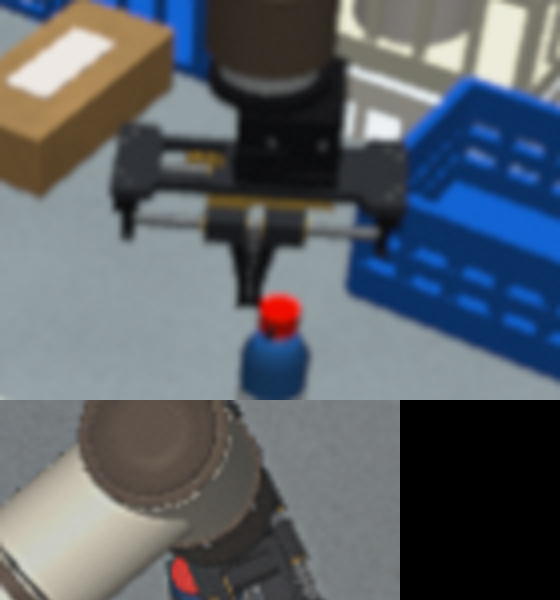

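The fingertip shows at scene (362,116), as predicted. The cap's top centre is at about scene (370,117).

Run:
```python
from h import *
a=cv2.imread('pics/raw_n.png')
for v in range(110,128): print(v,a[v,363:377,2])
print(at('scene',370,116.7,.18),at('top',227.5,212,.18),at('top',228.3,210.8,.18))
rel([.469,.277,.262])
```

```text
110 [ 27  25  59 105 137 144 145 146 146 145 146 146 146 145]
111 [ 28  31  75 124 143 146 146 147 146 146 147 147 145 145]
112 [ 29  37  86 136 155 161 161 160 158 152 148 145 145 145]
113 [ 29  44 102 163 191 202 204 203 196 179 164 151 146 145]
114 [ 28  60 134 206 226 230 231 230 228 222 208 178 152 146]
115 [ 33  76 160 226 237 238 238 238 237 236 231 211 166 148]
116 [ 66  98 174 230 239 239 239 239 239 239 237 225 176 150]
117 [114 128 187 230 239 239 239 239 239 239 237 223 175 149]
118 [137 137 171 218 232 236 238 238 238 235 227 202 159 146]
119 [141 131 139 172 201 218 226 228 225 215 189 159 138 142]
120 [140 125 120 132 150 166 181 185 181 166 144 128 130 141]
121 [137 120 112 111 109 120 135 141 140 134 125 124 134 143]
122 [120  99  99  91  75  91 121 129 128 124 119 120 132 141]
123 [ 87  65  70  62  53  81 118 126 122 114 102  96 115 135]
124 [ 52  39  41  37  47  82 110 114 104  88  70  62  91 126]
125 [ 31  30  31  31  43  68  84  83  70  55  43  39  66 108]
126 [26 28 29 32 35 45 50 49 41 35 31 30 44 82]
127 [25 27 28 30 31 32 33 32 30 30 30 27 32 60]
[0.46777379 0.27406392 0.18      ] [0.46877586 0.27922246 0.18      ] [0.47245471 0.27711598 0.18      ]
t 3.95 tcp [0.4679 0.2238 0.2916] yaw -151.78 w 0.004406099906863985 F [-0.03 -0.97  0.01]
  rel [-4.64 -2.62  2.95] None
```

```bash
python3 -m handwheel '[[-2.3,-1.3,0,0,0],[-2.25,-1.3,1,0,0],[0,0,1.5,0,0],[0,0,1,0,0],[0,0,0.4,0,0],[0,0,0,0,0]]'; python3 -m handwheel '[[0,0,0.3,0,0],[0,0,0.3,0,0],[0,0,0.2,0,0],[0,0,0,0,0]]'
python3 -c "
from h import *
rel([.469,.276,.243])"
```

```text
time_s: 4.7
tcp_pos: [0.4698, 0.2756, 0.2531]
ee_rot: [[0.472, -0.882, -0.0], [-0.882, -0.472, -0.0], [0.0, 0.0, -1.0]]
wrist_force: [0.3, 0.1, -0.0]
gripper_width: 0.004
time_s: 5.2
tcp_pos: [0.4701, 0.2761, 0.2457]
ee_rot: [[0.472, -0.881, 0.001], [-0.881, -0.472, 0.0], [0.0, -0.001, -1.0]]
wrist_force: [0.8, -0.5, 1.2]
gripper_width: 0.012
t 5.2 tcp [0.4701 0.2761 0.2457] yaw -151.82 w 0.011857936863046996 F [ 0.83 -0.54  1.23]
  rel [-0.04  0.1   0.27] None
```

```bash
python3 -m handwheel '[[0,0,0.2,0,0],[0,0,0,0,0]]'; python3 -m handwheel '[[0,0,0.15,0,0],[0,0,0,0,0]]'
```

```text
time_s: 5.45
tcp_pos: [0.4701, 0.2761, 0.2441]
ee_rot: [[0.472, -0.881, 0.001], [-0.881, -0.472, 0.0], [0.0, -0.001, -1.0]]
wrist_force: [0.3, -0.6, 5.4]
gripper_width: 0.004
time_s: 5.7
tcp_pos: [0.4701, 0.2761, 0.244]
ee_rot: [[0.473, -0.881, 0.002], [-0.881, -0.473, 0.0], [0.001, -0.002, -1.0]]
wrist_force: [-3.7, -1.6, 10.8]
gripper_width: 0.008
```

The cap is at its stop: TCP z stays at 0.244 and the force is rising past 10 N. Now I release and go to the clip.

```bash
python3 -m handwheel '[[0,0,-0.5,0,0],[0,0,-0.6,0,0],[0,0,-1.5,0,0],[0,0,-2,0,0],[0,0,0,0,0]]'; python3 -c "
from h import *
rel([.435,-.326,.29],208.4)
snap('scene','n4.png',(320,80,420,155),4)"
```

```text
time_s: 6.32
tcp_pos: [0.4702, 0.2766, 0.2894]
ee_rot: [[0.472, -0.881, 0.002], [-0.881, -0.472, 0.003], [-0.001, -0.003, -1.0]]
wrist_force: [-0.4, 0.7, -0.4]
gripper_width: 0.008
t 6.325 tcp [0.4702 0.2766 0.2894] yaw -151.82 w 0.007534634333234383 F [-0.38  0.7  -0.35]
  rel [51.45 31.56 -0.22] ('turn', np.float64(-0.22))
```

View pics/n4.png

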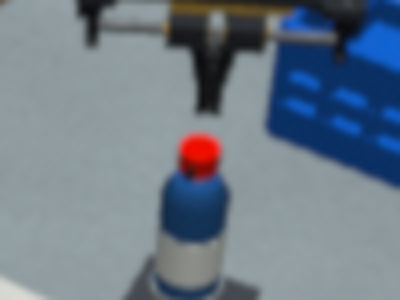

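The cap is back up at scene (370,117), its starting place. Next I move to above the clip.

```bash
python3 -m handwheel '[[4.3,2.63,0,0,0],[4.3,2.63,0,0,0.5],[4.3,2.63,0,0,1],[4.3,2.63,0,0,1],[4.3,2.63,0,0,1],[4.3,2.63,0,0,1],[4.3,2.63,0,0,1],[4.3,2.63,0,0,1],[4.3,2.63,0,0,1],[4.3,2.63,0,0,1]]';python3 -m handwheel '[[4.3,2.63,4,0,1],[4.1,2.63,4,0,1],[0,0,5,0,1],[0,0,2,0,1],[0,0,0,0,1]]'
python3 - <<'E'
from h import *
rel([.435,-.326,.072],208.4)
snap('scene','g1.png',(160,190,300,290),5)
p=sense()['tcp_pos'];print(proj('scene',p-[0,0,.07]))
for q in ([.435,-.326,.03],[.391,-.244,.03]):print((proj('scene',q)-[160,190])*5)
E
```

```text
time_s: 7.62
tcp_pos: [0.4402, -0.2286, 0.2868]
ee_rot: [[0.472, -0.882, -0.002], [-0.882, -0.472, 0.001], [-0.001, 0.001, -1.0]]
wrist_force: [0.3, 0.5, -0.1]
gripper_width: 0.935
time_s: 8.25
tcp_pos: [0.4327, -0.3238, 0.1366]
ee_rot: [[0.471, -0.882, -0.006], [-0.882, -0.471, 0.003], [-0.005, 0.004, -1.0]]
wrist_force: [0.2, -0.3, 1.3]
gripper_width: 1.0
t 8.25 tcp [ 0.4327 -0.3238  0.1366] yaw -151.87 w 0.9998185170782772 F [ 0.25 -0.32  1.26]
  rel [ 0.33 -0.12  6.46] ('turn', np.float64(-0.27))
[227.19093719 279.57987066]
[350.25105628 487.3571623 ]
[397.60315773 325.93079155]
```

View pics/g1.png

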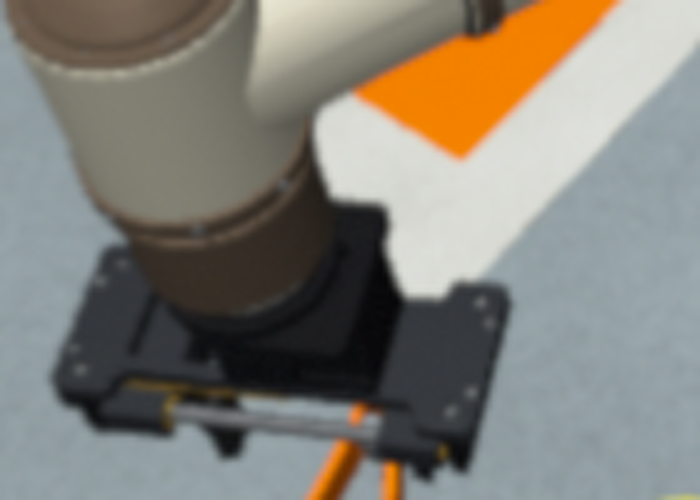

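```bash
python3 -m handwheel '[[0.3,-0.1,2,-0.3,1],[0,0,2.5,0,1],[0,0,1.5,0,1],[0,0,0.45,0,1],[0,0,0,0,1]]';python3 -c "
from h import *
rel([.435,-.326,.0715],208.4)
for q in ([.468,-.3366,.029],[.4257,-.3587,.029]):print(proj('scene',q))"
```

```text
time_s: 8.93
tcp_pos: [0.4371, -0.3265, 0.0753]
ee_rot: [[0.477, -0.879, 0.001], [-0.879, -0.477, -0.0], [0.001, -0.001, -1.0]]
wrist_force: [0.3, 0.1, -0.0]
gripper_width: 1.004
t 8.925 tcp [ 0.4371 -0.3265  0.0753] yaw -151.51 w 1.0040292224592262 F [ 0.28  0.12 -0.04]
  rel [-0.15  0.16  0.38] ('turn', np.float64(0.09))
[236.91552832 298.05608321]
[218.163629   295.67234488]
```

```bash
python3 -m handwheel '[[0,0.1,0.3,0,1],[0,0,0,0,0.6],[0,0,0,0,0.2],[0,0,0,0,0.2],[0,0,0,0,0],[0,0,0,0,0],[0,0,0,0,0],[0,0,0,0,0],[0,0,0,0,0]]'
```

```text
time_s: 10.05
tcp_pos: [0.4359, -0.3269, 0.0718]
ee_rot: [[0.477, -0.879, 0.0], [-0.879, -0.477, -0.0], [0.0, -0.0, -1.0]]
wrist_force: [-0.9, -0.1, 0.6]
gripper_width: 0.283
```

```bash
python3 -m handwheel '[[0,0,-2,0,0],[0,0,-4,0,0],[0,0,-4,8.4,0],[0,0,0,8.4,0],[0,0,0,8.4,0],[0,0,0,8.4,0],[0,0,0,0,0]]'; python3 -c "
from h import *
rel([.535,-.1325,.16],174.8)
print(at('top',402,190,.02))"
```

```text
time_s: 10.92
tcp_pos: [0.4355, -0.3267, 0.1715]
ee_rot: [[-0.088, -0.996, -0.001], [-0.996, 0.088, 0.0], [-0.0, 0.001, -1.0]]
wrist_force: [-0.6, -0.2, -1.1]
gripper_width: 0.283
t 10.925 tcp [ 0.4355 -0.3267  0.1715] yaw 174.96 w 0.28276705862859514 F [-0.64 -0.21 -1.12]
  rel [-20.22  -8.21   1.15] ('turn', np.float64(0.16))
[ 0.59344931 -0.25724685  0.02      ]
```

```bash
python3 -m handwheel '[[-4,-1.6,0,0,0],[-4,-1.6,0,0,0],[-4,-1.6,0,0,0],[-4,-1.6,0.5,0,0],[-4,-1.6,0.6,0,0],[0,0,0,0,0]]'
python3 - <<'E'
from h import *
rel([.535,-.1325,.1305],174.8)
snap('scene','p1.png',(270,150,400,250),6)
snap('top','p2.png',(290,170,390,240),7)
a=cv2.imread('pics/p1.png');b=cv2.imread('pics/p2.png')
o=np.zeros((1090,780,3),np.uint8);o[:600]=a;o[600:,:700]=b
cv2.imwrite('pics/p3.png',cv2.resize(o,None,fx=.55,fy=.55))
s=sense();m=s['tcp_pos']+s['ee_rot']@np.array([-.094,0,.042]);print('mouth top',m,proj('scene',m),proj('top',m))
E
```

```text
time_s: 11.68
tcp_pos: [0.5342, -0.1327, 0.1602]
ee_rot: [[-0.083, -0.997, -0.001], [-0.997, 0.083, 0.0], [-0.0, 0.001, -1.0]]
wrist_force: [-0.3, -0.2, -0.8]
gripper_width: 0.282
t 11.675 tcp [ 0.5342 -0.1327  0.1602] yaw 175.24 w 0.2816738459485494 F [-0.29 -0.24 -0.82]
  rel [-0.02 -0.08  2.97] ('turn', np.float64(0.44))
mouth top [ 0.54118348 -0.04094527  0.11838207] [329.96922545 210.61986016] [336.61939948 196.49047564]
```

View pics/p1.png

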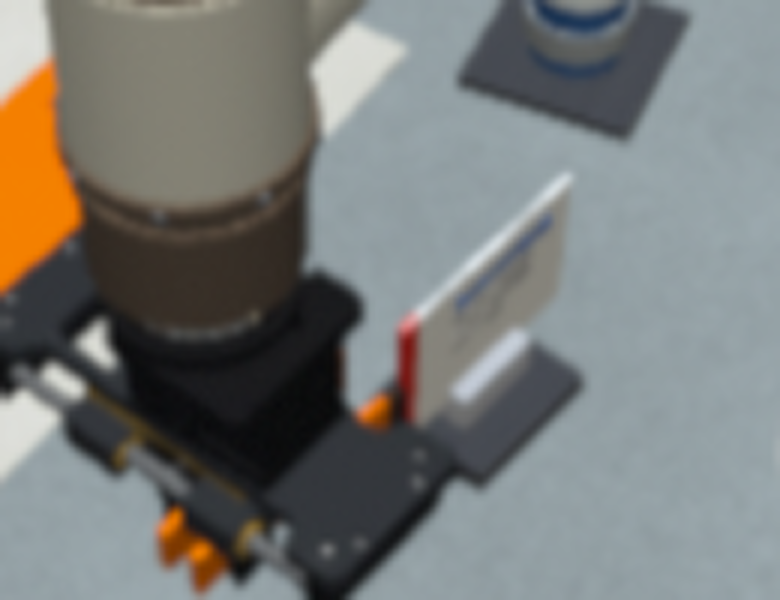

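View pics/p2.png

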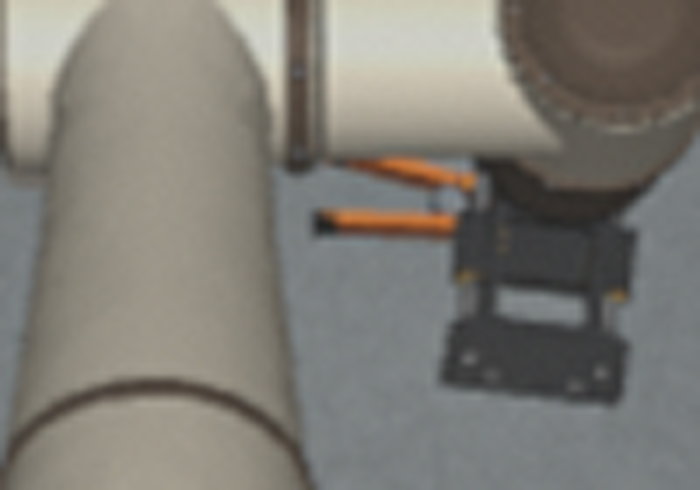

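The scene view shows the clip gaping just short of the red edge, whose top is at about scene px (337,203.5). In the top view the near jaw tip is at (335–336,202) and the pin at (353.6,198.6).

Run:
```python
from h import *
s=sense();R=s['ee_rot'];p=s['tcp_pos']
for n,v in (('tip-x out',[-.094,.016,.042]),('tip+x',[-.094,-.016,.042]),('pin',[-.036,0,.042]),('rear',[.026,0.012,.042])):
    q=p+R@np.array(v);print(n,q.round(4),proj('top',q).round(1),proj('scene',q).round(1))
print('edge top',at('top',327.8,194.3,.117),'scene',at('scene',337.3,203.7,.117),at('scene',338.3,203.3,.117))
print('far scene',at('scene',270+570/6,150+177/6,.117),'far top',at('top',289.8,189.7,.117))
```

```text
tip-x out [ 0.5252 -0.0396  0.1184] [336.  201.5] [325.2 207.5]
tip+x [ 0.5571 -0.0423  0.1184] [337.2 191.5] [334.8 213.8]
pin [ 0.5361 -0.0987  0.1184] [355.4 198.8] [315.3 224.8]
rear [ 0.5188 -0.1594  0.1184] [375. 205.] [295.1 238.2]
edge top [ 0.54740453 -0.01363938  0.117     ] scene [ 0.54355752 -0.01035165  0.117     ] [ 0.54497792 -0.00774128  0.117     ]
far scene [0.5592862  0.10382322 0.117     ] far top [0.55767456 0.10398578 0.117     ]
```

```bash
python3 -m handwheel '[[0,0,1.5,0.8,0],[0,0,1.5,0,0],[0,0,0,0,0]]'; python3 -c "
from h import *
rel([.5377,-.0895,.1305],174.4)"
```

```text
time_s: 12.15
tcp_pos: [0.5318, -0.1355, 0.1287]
ee_rot: [[-0.105, -0.995, -0.005], [-0.995, 0.105, 0.0], [0.0, 0.005, -1.0]]
wrist_force: [-0.4, 0.2, -1.2]
gripper_width: 0.284
t 12.15 tcp [ 0.5318 -0.1355  0.1287] yaw 174.0 w 0.28432786055214254 F [-0.42  0.22 -1.19]
  rel [-4.63 -0.1  -0.19] ('turn', np.float64(-0.4))
```

```bash
python3 -m handwheel '[[0,-0.1,-0.1,-0.2,0],[-1,0,0,0,0],[-1.2,0,0,0,0],[-1.2,0,0,0,0],[-1.2,0,0,0,0],[0,0,0,0,0],[0,0,0,0,0]]'
python3 - <<'E'
from h import *
rel([.5377,-.0895,.1305],174.4)
snap('scene','q1.png',(300,170,400,245),8)
snap('top','q2.png',(290,165,390,235),7)
s=sense();R=s['ee_rot'];p=s['tcp_pos']
for n,v in (('tip-x out',[-.098,.016,.042]),('tip+x',[-.098,-.016,.042]),('tip+xbot',[-.098,-.016,.072]),('pin',[-.04,0,.042])):
    q=p+R@np.array(v);print(n,q.round(4),((proj('top',q)-[290,165])*7).round(),((proj('scene',q)-[300,170])*8).round())
E
```

```text
time_s: 13.02
tcp_pos: [0.5389, -0.089, 0.1317]
ee_rot: [[-0.099, -0.995, -0.0], [-0.995, 0.099, -0.0], [0.0, 0.0, -1.0]]
wrist_force: [-0.7, 0.1, -0.6]
gripper_width: 0.285
t 13.025 tcp [ 0.5389 -0.089   0.1317] yaw 174.29 w 0.28484971295147476 F [-0.65  0.1  -0.55]
  rel [0.06 0.11 0.12] ('turn', np.float64(-0.11))
tip-x out [0.5327 0.0097 0.0897] [211. 249.] [303. 266.]
tip+x [0.5646 0.0065 0.0897] [221. 180.] [377. 315.]
tip+xbot [0.5645 0.0065 0.0597] [221. 195.] [373. 368.]
pin [ 0.5428 -0.0496  0.0897] [344. 232.] [229. 397.]
```

View pics/q1.png

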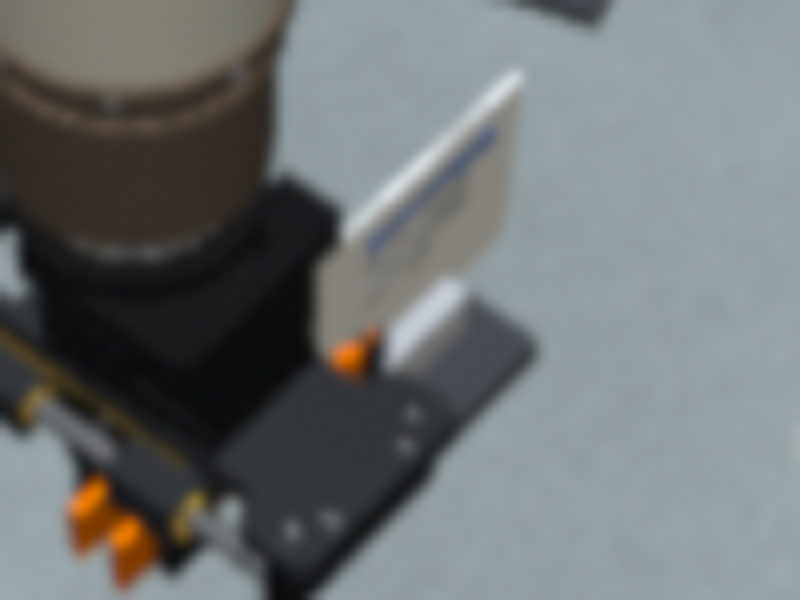

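View pics/q2.png

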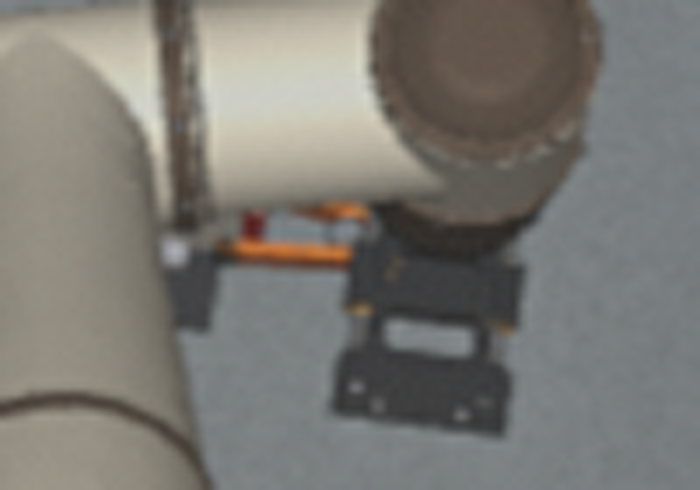

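The clip is around the edge. In the top crop the red edge ends at u≈263 and the near jaw's tip is at u≈215, so the edge sits about 21 mm inside. The gap on the near side is about 9 mm. I'll check the height from the scene view.

Run:
```python
from h import *
s=sense();R=s['ee_rot'];p=s['tcp_pos']
pr=lambda v:((proj('scene',p+R@np.array(v))-[300,170])*8).round()
for z in (.042,.044,.050,.057,.070,.072):print(z,'rear -x',pr([.022,.012,z]),'rear +x',pr([.022,-.012,z]),'tip+x out',pr([-.098,-.016,z]),'in',pr([-.098,-.0125,z]))
a=cv2.imread('pics/raw_q1.png')
cv2.imwrite('pics/q3.png',cv2.resize(np.hstack([a[205:245,305:325],a[203:223,335:355].repeat(2,0).repeat(2,1)[:40]]),None,fx=12,fy=12,interpolation=cv2.INTER_CUBIC))
```

```text
0.042 rear -x [ 75. 496.] rear +x [131. 537.] tip+x out [377. 315.] in [369. 310.]
0.044 rear -x [ 75. 500.] rear +x [131. 541.] tip+x out [376. 319.] in [368. 313.]
0.05 rear -x [ 76. 510.] rear +x [132. 551.] tip+x out [376. 329.] in [368. 324.]
0.057 rear -x [ 77. 522.] rear +x [132. 563.] tip+x out [375. 342.] in [367. 336.]
0.07 rear -x [ 78. 544.] rear +x [133. 584.] tip+x out [374. 364.] in [366. 359.]
0.072 rear -x [ 79. 547.] rear +x [133. 588.] tip+x out [373. 368.] in [365. 362.]
```

View pics/q3.png

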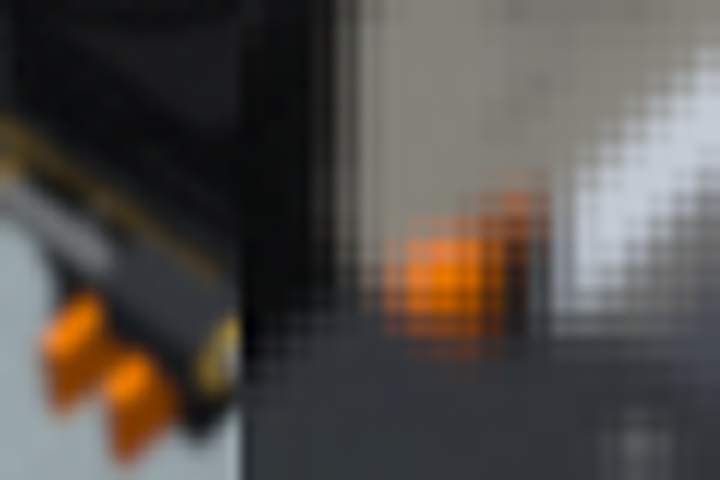

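The clip sits about 5 mm lower in the grip than I assumed, so the mouth is at about 70 mm against the 73.5 mm target. I'll raise it 3 mm, settle and hand in.

```bash
python3 -m handwheel '[[0,0,-0.3,0,0],[0,0,0,0,0],[0,0,0,0,0],[0,0,0,0,0],[0,0,0,0,0]]'
python3 - <<'E'
from h import *
rel([.5377,-.0895,.1345],174.4)
snap('scene','z.png');a=cv2.imread('pics/raw_z.png').astype(int);b=cv2.imread('pics/raw_s1.png').astype(int)
for n,(x0,y0,x1,y1) in dict(tape=(275,285,315,325),cup=(395,190,460,250),bowl=(430,150,475,190),nozzle=(345,105,390,175)).items():print(n,abs(a-b)[y0:y1,x0:x1].mean().round(2))
print(job.finish_job())
E
```

```text
time_s: 13.75
tcp_pos: [0.5389, -0.0892, 0.1347]
ee_rot: [[-0.1, -0.995, -0.0], [-0.995, 0.1, -0.0], [0.0, 0.0, -1.0]]
wrist_force: [0.6, 0.5, -0.6]
gripper_width: 0.282
t 13.75 tcp [ 0.5389 -0.0892  0.1347] yaw 174.27 w 0.281626621284987 F [ 0.59  0.49 -0.6 ]
  rel [0.04 0.11 0.02] ('turn', np.float64(-0.13))
tape 4.95
cup 5.41
bowl 4.73
nozzle 11.63
the job is handed in; nothing more can be done
None
```

I pressed the air canister's cap to its stop and let it spring back. I then gripped the largest clip, squeezed it open and handed the job in holding it around the card's red edge. The hand-in reported no verdict. It took about 13.8 s of robot time.

- **Cap:** it stopped moving at 10.8 N, with the TCP at 0.244 m, which matches fully down. A picture afterwards showed it back at its starting place.
- **Clip opening:** the fingers closed to 0.28 (about 24.5 mm). That is slightly under the 26 mm given for a fully squeezed clip, so I take it as fully open.
- **Fit around the card:** the last top view put the edge about 21 mm inside the mouth. The gap on the near side was about 9 mm; the far side was hidden by the arm, so I inferred it. The wrist force stayed below about 1.5 N, which shows no contact.
- **Height:** the clip sat about 5 mm lower in the grip than I assumed, so I raised it 3 mm. The mouth should now be at about 73 mm, against the card's 73.5 mm middle. I did not view a picture after that last move.
- **Other objects:** I compared the first and last scene pictures around the tape, cup and bowl. They differed by about 5 grey levels each. I had no reference for image noise, so this does not prove they stayed put, but the arm never came near them. The canister area differed by 11.6, and I did not look into why.

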